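Gauge the gap of the adjustable holder

TASK

Someone has changed the setting of the adjustable holder on the bench; find how wide its gap is now with the three gauge blocks (green thin, yellow middle, red thick). Leave the thickest block that goes into the gap between the grey jaw and the orange stop standing in it, fully down on the plate and about midway along the jaws, and the other two blocks standing on the worktop.

Things in the scene. Friction and masses are not known exactly. Their poses are not given: they have to be found in the camera images.
- holder: Holder screwed to the worktop: aluminium base plate 80 mm (its x) by 104 mm (its y) by 8 mm thick, with a fixed grey jaw 60 mm long in x, 12 mm thick, top 43 mm above the worktop. Origin: on the worktop level, at the middle (in x) of the fixed jaw's gap face; the gap runs from there towards +y to the orange stop, its floor is the plate's top 8 mm above the origin, and it is open at both x ends. z is up. The upper 7 mm of both gap faces slope back at 45 degrees as a lead-in.
- stop: Orange adjustable stop of the holder, same section as the fixed jaw (60 x 12 mm, top 43 mm above the worktop), with a black thumbscrew at its back; it is locked and does not move. It stands parallel to the fixed jaw at one of three stations (black plugs in the plate mark the unused ones), so the gap is 22, 38 or 54 mm wide. Origin: on the worktop level, middle of its gap face; axes parallel to the holder's, so its y in the holder's frame is the gap's width.
- gauge_thin: The thin gauge block, green with one white pip on each broad face, loose, 0.12 kg, standing upright on the worktop: body 40 mm (its x) by 16 mm thick (its y) by 45 mm high, and above it, centred, a black grip 30 mm (x) by 14 mm (y), from 44 to 85 mm above the underside; hold it across the 14 mm. Origin: centre of the underside, z up.
- gauge_middle: The middle gauge block, yellow with two white pips on each broad face, loose, 0.12 kg, standing upright on the worktop: body 40 mm (its x) by 32 mm thick (its y) by 45 mm high, and above it, centred, a black grip 30 mm (x) by 14 mm (y), from 44 to 85 mm above the underside; hold it across the 14 mm. Origin: centre of the underside, z up.
- gauge_thick: The thick gauge block, red with three white pips on each broad face, loose, 0.12 kg, standing upright on the worktop: body 40 mm (its x) by 48 mm thick (its y) by 45 mm high, and above it, centred, a black grip 30 mm (x) by 14 mm (y), from 44 to 85 mm above the underside; hold it across the 14 mm. Origin: centre of the underside, z up.
Not all that is in view belongs to the job. What is meant by the gauge_thick is not blue, purple or turquoise, and is the smaller of those in its own colour.

How it is judged (in metres and radians):
At the end, for the whole second after the job is handed in: The thickest block that fits stands at rest in the gap (thin for 22 mm, middle for 38, thick for 54), underside within 4 mm of the plate, within 20 mm of the jaws' middle, upright within 10 degrees; the other two stand upright (10 degrees) on the worktop (((y of stop in the frame of holder between 0.017 and 0.027 m and z of gauge_thin in the frame of holder between 0.005 and 0.012 m and y of gauge_thin in the frame of holder between 0 and 0.022 m and x of gauge_thin in the frame of holder between -0.02 and 0.02 m and angle between each of gauge_thin, gauge_middle, gauge_thick's own z axis and vertical below 0.18 rad and linear speed of gauge_thin below 0.02 m/s and height (world z) of each of gauge_middle, gauge_thick below 0.004 m) or (y of stop in the frame of holder between 0.033 and 0.043 m and z of gauge_middle in the frame of holder between 0.005 and 0.012 m and y of gauge_middle in the frame of holder between 0 and 0.038 m and x of gauge_middle in the frame of holder between -0.02 and 0.02 m and angle between each of gauge_middle, gauge_thin, gauge_thick's own z axis and vertical below 0.18 rad and linear speed of gauge_middle below 0.02 m/s and height (world z) of each of gauge_thin, gauge_thick below 0.004 m) or (y of stop in the frame of holder between 0.049 and 0.059 m and z of gauge_thick in the frame of holder between 0.005 and 0.012 m and y of gauge_thick in the frame of holder between 0 and 0.054 m and x of gauge_thick in the frame of holder between -0.02 and 0.02 m and angle between each of gauge_thick, gauge_thin, gauge_middle's own z axis and vertical below 0.18 rad and linear speed of gauge_thick below 0.02 m/s and height (world z) of each of gauge_thin, gauge_middle below 0.004 m))); the robot touches nothing.
It also fails if it takes over 64 s, if anything falls off the work surface, if the arm or the gripper's body presses on something with over 40 N, if the wrist force passes 120 N, or if a joint passes its speed limit or range.

ROBOT

A 6-joint arm with a two-finger parallel gripper is mounted at the origin on a cart in front of the work surface, level with it; the furniture and walls round the work are solid. World frame = base frame: x ahead of the robot, y to its left, z up, the work surface at z = 0. Lengths are in mm, angles in degrees, forces in N, time in s.
With the tool pointing down it reaches from about 300 to 850 mm from the base axis. Payload 4.2 kg.
Tool frame: the origin (TCP) lies at the very end of the fingers, on their centre line; the grasp point (between the pads) lies 19 mm behind it; z points along the fingers, y is the line along which they close (so a half turn about z gives the same grasp; the last joint's range is limited). The gripper opens to 91 mm and grips with 3 to 60 N. Pads are 32 mm wide; open, the fingers measure 118 mm over their backs; the gripper's body (76 mm by 178 mm) begins 60 mm behind the grasp point.
Start: joints at [62.853, 18.312, 89.639, -0, 72.044, -1.146], TCP at [252.075, 516.818, 213.976] pointing down, gripper open.
Joint ranges: [-177.97, 177.97], [-48.28, 115.42], [12.27, 149.76], [-77.06, 257.06], [2.81, 150.46], [-146.56, 146.56]. Speed limits (degrees/s): [147.25, 147.25, 180, 180, 180, 180].

INTERFACE

Orientations are given as [roll, pitch, yaw] about the fixed x, y, z axes, in that order (R = Rz(yaw) Ry(pitch) Rx(roll)).
In Python, from workcell import env, eyes gives the robot as it stands.
- The arm moves only by the tool send_rows, never from a script. Its argument "targets" is text: rows parted by semicolons, each of 7 numbers parted by spaces: the shift along the tool's x, y, z in m, then the turn, a rotation vector about the tool's x, y, z in degrees, then the opening in per cent of the stroke, from 0 (shut) to 100 (fully open). A call has 1 to 12 rows; each row is the pose to reach, as a shift and turn from the pose commanded when the call began, along the tool's axes at that moment; what a row does not reach only later rows make up. A row lasts 1/12 s, in which the tool goes at most 41.7 mm and 7.16 degrees, less where a joint would pass 70% of its speed; a pose out of reach is approached as far as the arm can. A call with a gripper value outside its range is refused whole. The fingers move at their own pace and stop on an object; "grip_force" is the grip in N (left out, the last holds). Time passes only in rows, so rows that repeat a pose let the fingers close. It gives the time, the measured TCP pose, the force, the opening and the grip force at its end, in the units of the state.
- env.state(): the state, without advancing time (a new reading comes with each control period).
- eyes.grab_frame(name): name is "side" or "top"; returns a dict with "image" (420x560x3 uint8, blue, green, red), "fovy" (degrees; the focal length in pixels is half the picture's height over the tangent of half this angle, whatever the lens; pixels are square), "cx", "cy" (the principal point, pixels), "eye" and "attitude" of the camera in the world. Camera axes: x right, y up, looking along -z (the intrinsics and any distortion apply to the point x, -y, -z); pixel columns grow to the right and rows downward; lengths in mm; the calibration is good to about 2 mm. A picture is of the moment at which its call begins. There is no depth.
- env.job_done(): hands the job in; it is judged then, once.
The state is a dict: "time_s": time; "qpos": joint angles; "qvel": joint speeds; "effort": joint torques, N m; "ee_pos": TCP position; "ee_rot": TCP orientation; "force": force on the tool from outside, world axes, zero at the start; "torque": the same for the moment, N m; "gripper_width": finger opening in mm; "gripper_force": force on a finger pad.
Only numpy, scipy, OpenCV 4.12 (cv2) and the standard library are available. Lean on these libraries where they do the work, as an engineer would, in place of code of your own. Each camera call takes 0.05 s, during which the arm holds its last target. There are 200 camera calls.

## Working session

There is one attempt and no reset: what is moved stays moved. The work goes in short steps, Python scripts to look and compute and a tool call to move; the robot and the scene stay as the last step left them, time stands still between calls to the robot, and variables do not carry over. Pictures are saved under pics/ and viewed, at most 10 in all, crops included, and the job is handed in when it is done.

Besides the shell and the picture viewer there is one more tool, called after "Request:" as name(argument=value, ...) on one line, values as JSON. send_rows: Moves the arm, as the interface text tells. Its arguments: {"type":"object","properties":{"targets":{"type":"string"},"grip_force":{"type":"number"}},"required":["targets"]}

```bash
ls; mkdir -p pics
python3 - <<'E'
from workcell import env, eyes
import cv2
for n in("side","top"):
    f=eyes.grab_frame(n); cv2.imwrite(f"pics/{n}0.png",f["image"])
    print({k:v for k,v in f.items() if k!="image"})
print(env.state())
E
```

```text
pics
{'fovy': 53.487040924085434, 'cx': 282.44236718548666, 'cy': 206.92127816091755, 'eye': array([  -4.63653179, -588.11877108,  792.23954981]), 'attitude': array([ 53.42354092,  -0.38079709, -30.9630849 ])}
{'fovy': 47.171254336492765, 'cx': 280.11360207197913, 'cy': 204.7983545074087, 'eye': array([ 332.9344077 ,  261.25299662, 1589.62143855]), 'attitude': array([  5.77486961,  -0.52090989, -90.92610441])}
{'time_s': 0.1, 'qpos': array([ 6.28534714e+01,  1.83460503e+01,  8.97002458e+01,  9.40160992e-04,
        7.20439232e+01, -1.14548813e+00]), 'qvel': array([ 0.00733335, -0.06449541, -0.16743874, -0.03606128,  0.00392785,
        0.02956196]), 'effort': array([-1.82959170e-04, -4.13333344e+01, -2.32508183e+01,  7.28813466e-02,
        4.22058371e-02, -5.35925813e-05]), 'ee_pos': array([251.85300191, 516.39591063, 213.21806103]), 'ee_rot': array([-1.79909817e+02, -2.69732485e-03,  1.53998667e+02]), 'force': array([ 0.52186263, -0.05807551, -0.50122605]), 'torque': array([ 0.03500982, -0.01032547,  0.01938061]), 'gripper_force': 0.0, 'gripper_width': 90.99785859975442}
```

View pics/side0.png

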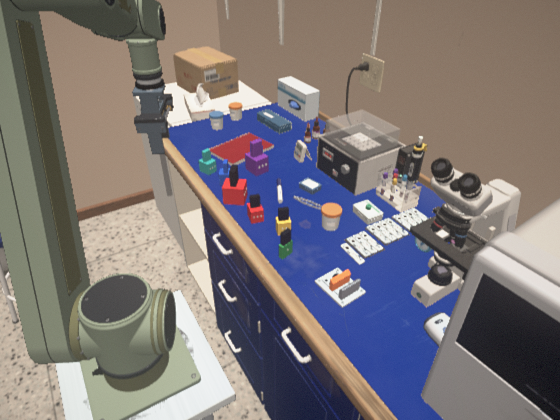

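View pics/top0.png

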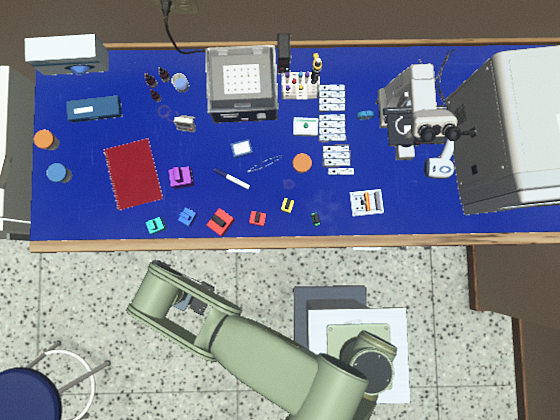

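```bash
cat > h.py <<'E'
import numpy as np, cv2
from scipy.spatial.transform import Rotation as R
def K(f):
    F=f["image"].shape[0]/2/np.tan(np.radians(f["fovy"]/2)); return F
def proj(f,P):
    c=(np.atleast_2d(P)-f["eye"])@R.from_euler("xyz",f["attitude"],degrees=True).as_matrix()
    return np.c_[f["cx"]+K(f)*c[:,0]/-c[:,2], f["cy"]-K(f)*c[:,1]/-c[:,2]]
def back(f,uv,z):
    uv=np.atleast_2d(uv).astype(float)
    d=np.c_[(uv[:,0]-f["cx"])/K(f),-(uv[:,1]-f["cy"])/K(f),-np.ones(len(uv))]@R.from_euler("xyz",f["attitude"],degrees=True).as_matrix().T
    return f["eye"]+d*((z-f["eye"][2])/d[:,2])[:,None]
def crop(f,x0,y0,x1,y1,s): return cv2.resize(f["image"][y0:y1,x0:x1],None,fx=s,fy=s,interpolation=cv2.INTER_CUBIC)
E
python3 - <<'E'
from h import *
from workcell import eyes
s=eyes.grab_frame("side");t=eyes.grab_frame("top")
cv2.imwrite("pics/c1.png",np.vstack([crop(t,200,180,400,240,4),cv2.copyMakeBorder(crop(s,215,160,375,232,5),0,0,0,0,0)]))
cv2.imwrite("pics/c2.png",np.hstack([crop(s,265,195,315,265,8)[:, :400],crop(s,312,260,368,310,7)[:,:392].copy() if 0 else cv2.resize(crop(s,312,258,368,310,7),(392,560))]))
for n,p in dict(big=(234,203),red=(257,221),yel=(284,235),grn=(286,255),hold=(340,300)).items(): print(n,back(s,p,0).round())
for n,p in dict(big=(220,222),red=(258,218),yel=(287,205),grn=(315,219),hold=(367,203)).items(): print(n,back(t,p,45).round())
E
```

```text
big [[425. 422.   0.]]
red [[445. 302.   0.]]
yel [[482. 204.   0.]]
grn [[443. 129.   0.]]
hold [[474. -76.   0.]]
big [[436. 439.  45.]]
red [[447. 317.  45.]]
yel [[488. 222.  45.]]
grn [[441. 133.  45.]]
hold [[490. -36.  45.]]
```

View pics/c1.png

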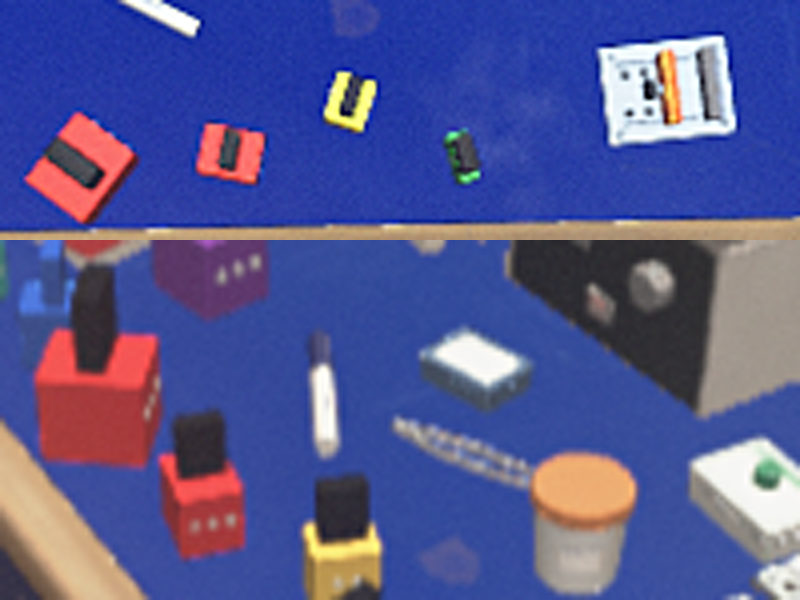

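View pics/c2.png

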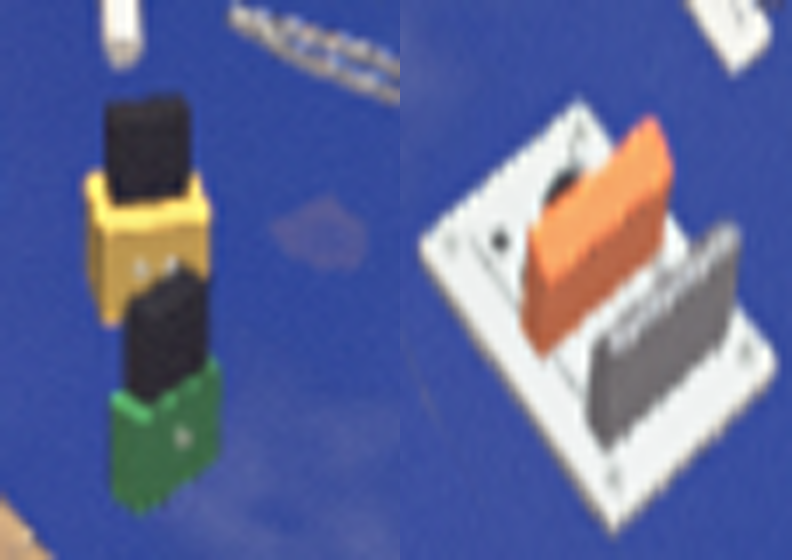

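Gap looks like the 22 mm station: in the top crop the grey jaw (710,84) and the stop (669,86) are about 33 mm apart centre to centre, with both unused plugs further out. So the thin green block is the one to place.
Candidates in the top image: the green block at (315,219) is the target. Turquoise (154,225) is not it. The reds are a big one at (220,222) and a small one at (258,218); the small one is gauge_thick. Yellow is at (287,205). The side crop confirms the green block, with one pip at (288,249).

```bash
cat > fit.py <<'E'
from h import *
from workcell import eyes
from scipy.optimize import least_squares
s=eyes.grab_frame("side");t=eyes.grab_frame("top")
T=lambda x,y:(200+x/4,180+y/4)
H=lambda x,y:(312+(x-400)/7,258+y/10.77)
G=lambda x,y:(265+x/8,195+y/8)
def wr(p,L):
    c,n=np.cos(p[2]),np.sin(p[2]); L=np.array(L,float)
    return np.c_[p[0]+c*L[:,0]-n*L[:,1],p[1]+n*L[:,0]+c*L[:,1],L[:,2]]
def hold(p):
    g,o=p[3],p[4]
    a=[(-30,-12,43),(30,-12,43),(-30,-12,8),(30,-12,8),(-30,g,8),(-40,o,8),(40,o,8),(-40,o+104,8),(40,o+104,8)]
    ua=[H(605,350),H(740,232),H(605,450),H(735,325),H(543,358),H(613,522),H(777,362),H(420,243),H(580,97)]
    b=[(0,g+6,43),(0,-6,43),(40,o+104,8),(40,o,8),(-40,o,8),(-40,o+104,8)]
    ub=[T(669,86),T(710,84),T(598,45),T(724,36),T(735,131),T(612,144)]
    return (proj(s,wr(p,a))-ua),(proj(t,wr(p,b))-ub)
def green(p):
    a=[(-20,-8,0),(20,-8,0),(-20,8,0),(-20,8,45),(-20,-8,45),(20,-8,45)]
    ua=[G(140,515),G(218,462),G(112,497),G(110,400),G(148,420),G(218,365)]
    b=[(20,8,45),(20,-8,45),(-20,-8,45),(-20,8,45)]
    ub=[T(447,133),T(465,128),T(480,178),T(461,184)]
    return (proj(s,wr(p,a))-ua),(proj(t,wr(p,b))-ub)
def run(f,p0):
    for w in ((1,1),(1,0.05),(0.05,1)):
        r=least_squares(lambda p:np.concatenate([w[0]*f(p)[0].ravel(),w[1]*f(p)[1].ravel()]),p0,loss="soft_l1",x_scale=[10,10,.1,10,10][:len(p0)])
        print(f.__name__,w,r.x.round(2),"yaw",np.degrees(r.x[2]).round(1),"res",[np.abs(q).max().round(1) for q in f(r.x)])
run(hold,[490,-50,.12,22,-30]); run(green,[441,133,.26])
E
python3 fit.py
```

```text
hold (1, 1) [ 4.9936e+02 -6.7220e+01  9.0000e-02  2.1930e+01 -2.8270e+01] yaw 5.1 res [np.float64(1.3), np.float64(1.0)]
hold (1, 0.05) [ 4.9982e+02 -6.7560e+01  9.0000e-02  2.0880e+01 -2.8180e+01] yaw 5.3 res [np.float64(1.1), np.float64(1.1)]
hold (0.05, 1) [ 4.9802e+02 -6.5080e+01  8.0000e-02  2.1400e+01 -2.9910e+01] yaw 4.5 res [np.float64(2.2), np.float64(0.7)]
green (1, 1) [4.4208e+02 1.3011e+02 2.9000e-01] yaw 16.5 res [np.float64(0.7), np.float64(0.6)]
green (1, 0.05) [4.4232e+02 1.3002e+02 3.1000e-01] yaw 17.7 res [np.float64(0.6), np.float64(0.8)]
green (0.05, 1) [4.4142e+02 1.3047e+02 2.6000e-01] yaw 14.9 res [np.float64(1.2), np.float64(0.4)]
```

```bash
cat >> h.py <<'E'
def rel(pos,rot,P,yaw):
    A=R.from_euler("xyz",rot,degrees=True); B=R.from_euler("xyz",[180,0,yaw],degrees=True)
    print("shift m",((A.inv().apply(np.array(P)-pos))/1000).round(4),"turn",np.degrees((A.inv()*B).as_rotvec()).round(2))
E
python3 -c "
from h import *
rel([252.075,516.818,213.976],[180,0,154],[442,130,125],196.5)"
```

```text
shift m [-0.3403 -0.2644  0.089 ] turn [  0.    0.  -42.5]
```

Request:
send_rows(targets="-0.3403 -0.2644 0.05 0 0 -42.5 60;-0.3403 -0.2644 0.05 0 0 -42.5 60;-0.3403 -0.2644 0.05 0 0 -42.5 60;-0.3403 -0.2644 0.05 0 0 -42.5 60;-0.3403 -0.2644 0.05 0 0 -42.5 60;-0.3403 -0.2644 0.05 0 0 -42.5 60;-0.3403 -0.2644 0.05 0 0 -42.5 60;-0.3403 -0.2644 0.05 0 0 -42.5 60;-0.3403 -0.2644 0.05 0 0 -42.5 60;-0.3403 -0.2644 0.05 0 0 -42.5 60;-0.3403 -0.2644 0.089 0 0 -42.5 60;-0.3403 -0.2644 0.089 0 0 -42.5 60")

```text
time_s: 1.3
ee_pos: [442.0, 126.4, 122.8]
ee_rot: [-179.9, -0.1, -163.7]
force: [-1.1, -0.1, -0.2]
gripper_width: 55.1
gripper_force: 0.0
```

Request:
send_rows(targets="0 0 0 0 0 0 60;0 0 0 0 0 0 60;0 0 0 0 0 0 60")

```text
time_s: 1.55
ee_pos: [442.5, 130.8, 125.8]
ee_rot: [180.0, 0.1, -163.5]
force: [0.3, -0.0, 0.2]
gripper_width: 54.7
gripper_force: 0.0
```

Run:
```python
from h import *
from workcell import eyes,env
st=env.state();print(st["ee_pos"],st["ee_rot"],st["qpos"])
s=eyes.grab_frame("side")
# predicted tip of the TCP drawn
im=crop(s,245,175,345,275,6)
p=proj(s,st["ee_pos"])[0];print(p)
cv2.circle(im,tuple(int(v) for v in ((p-[245,175])*6)),4,(255,0,255),-1)
cv2.imwrite("pics/a1.png",im)
```

```text
[442.462954   130.82309175 125.79815691] [ 1.79976173e+02  9.30076743e-02 -1.63475266e+02] [ 1.50240678e+01  1.27504091e+01  1.11591051e+02  3.18323327e-02
  5.55661927e+01 -9.15186646e+01]
[285.95306727 218.84676759]
```

View pics/a1.png

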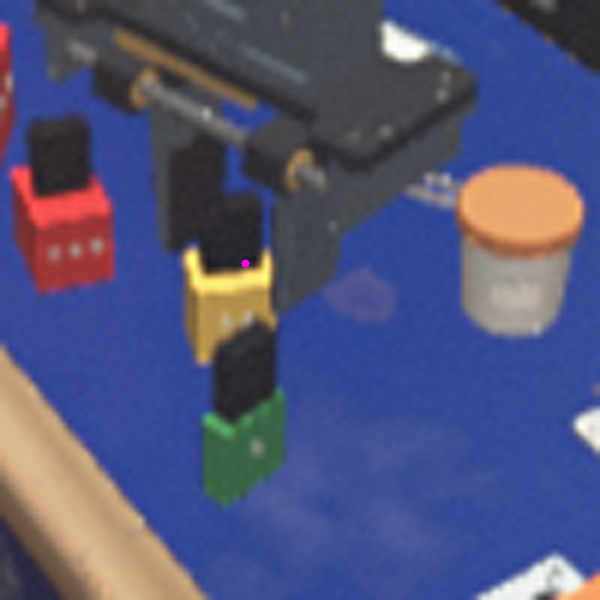

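The picture shows the open fingers straddling the green grip, with tips at about (185,247) and (300,303) in the crop and the block at (245,370). Going down to grasp.

Request:
send_rows(targets="0 0 0.035 0 0 0 60;0 0 0.06 0 0 0 60;0 0 0.076 0 0 0 60;0 0 0.076 0 0 0 60;0 0 0.076 0 0 0 60;0 0 0.076 0 0 0 10;0 0 0.076 0 0 0 5;0 0 0.076 0 0 0 5;0 0 0.076 0 0 0 5;0 0 0.076 0 0 0 5;0 0 0.076 0 0 0 5;0 0 0.076 0 0 0 5", grip_force=30)

```text
time_s: 2.6
ee_pos: [442.1, 130.0, 49.1]
ee_rot: [180.0, 0.0, -163.5]
force: [0.3, -0.3, 1.2]
gripper_width: 13.8
gripper_force: 30.0
```

```bash
python3 -c "
from h import *
rel([442.1,130,49],[180,0,196.5],[498.4,-56.2,125],185.1)"
```

```text
shift m [-0.0011 -0.1945 -0.076 ] turn [ 0.  -0.  11.4]
```

Request:
send_rows(targets="0 0 -0.02 0 0 0 5;0 0 -0.05 0 0 0 5;0 0 -0.076 0 0 0 5;0 0 -0.076 0 0 0 5;0 0 -0.076 0 0 0 5")

```text
time_s: 3.02
ee_pos: [442.8, 130.1, 125.9]
ee_rot: [-180.0, 0.2, -163.5]
force: [-1.1, -0.3, -0.9]
gripper_width: 14.2
gripper_force: 30.0
```

Request:
send_rows(targets="-0.001 -0.035 0 0 0 3 5;-0.001 -0.07 0 0 0 6 5;-0.001 -0.105 0 0 0 9 5;-0.001 -0.14 0 0 0 11.4 5;-0.001 -0.17 0 0 0 11.4 5;-0.001 -0.1945 0 0 0 11.4 5;-0.001 -0.1945 0 0 0 11.4 5;-0.001 -0.1945 0 0 0 11.4 5;-0.001 -0.1945 0.025 0 0 11.4 5;-0.001 -0.1945 0.025 0 0 11.4 5;-0.001 -0.1945 0.025 0 0 11.4 5;-0.001 -0.1945 0.025 0 0 11.4 5")

```text
time_s: 4.02
ee_pos: [497.9, -55.4, 100.0]
ee_rot: [180.0, -0.0, -174.8]
force: [-0.1, 0.2, -0.3]
gripper_width: 14.0
gripper_force: 30.0
```

Run:
```python
from h import *
from workcell import eyes,env
st=env.state();print(st["ee_pos"],st["ee_rot"])
s=eyes.grab_frame("side")
im=crop(s,295,230,375,310,7)
# expected block outline from arm pose (underside 49 below TCP), and jaws' faces from the fit
c,n=np.cos(.089),np.sin(.089)
def dr(pts,o,col):
    P=np.array([[o[0]+c*x-n*y,o[1]+n*x+c*y,o[2]+z] for x,y,z in pts])
    cv2.polylines(im,[((proj(s,P)-[295,230])*7+3).astype(int)],True,col,1)
o=[*st["ee_pos"][:2],st["ee_pos"][2]-49]
dr([(-20,-8,0),(20,-8,0),(20,-8,45),(-20,-8,45)],o,(255,0,255))
dr([(-20,8,0),(-20,-8,0),(-20,-8,45),(-20,8,45)],o,(255,0,255))
h=[499.4,-67.2,0]
dr([(-30,-12,8),(30,-12,8),(30,-12,43),(-30,-12,43)],h,(0,255,255))
dr([(-30,22,8),(30,22,8),(30,22,36),(-30,22,36)],h,(0,255,0))
cv2.imwrite("pics/b1.png",im)
```

```text
[497.89113233 -55.35506786  99.97800564] [ 1.79974415e+02 -4.78366025e-02 -1.74832591e+02]
```

View pics/b1.png

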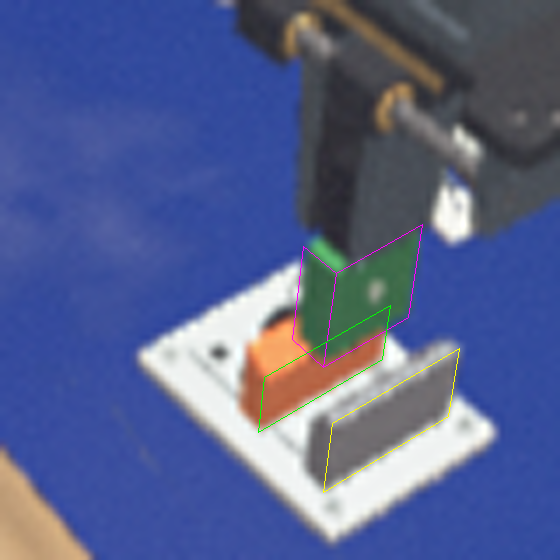

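The picture shows the green block over the gap, its near-bottom corner at about (325,362). The modelled jaw and stop outlines match the image to about 1 mm. Lowering into the gap.

Request:
send_rows(targets="0 0 0.01 0 0 0 5;0 0 0.018 0 0 0 5;0 0 0.022 0 0 0 5;0 0 0.026 0 0 0 5;0 0 0.03 0 0 0 5")

```text
time_s: 4.48
ee_pos: [498.1, -56.2, 69.4]
ee_rot: [180.0, -0.0, -174.9]
force: [-0.9, 0.4, -0.8]
gripper_width: 13.8
gripper_force: 30.0
```

Request:
send_rows(targets="0 0 0.004 0 0 0 5;0 0 0.008 0 0 0 5;0 0 0.012 0 0 0 5;0 0 0.0125 0 0 0 5;0 0 0.0125 0 0 0 5")

```text
time_s: 4.9
ee_pos: [498.3, -56.2, 57.3]
ee_rot: [180.0, -0.0, -174.9]
force: [0.1, -0.1, -1.7]
gripper_width: 13.6
gripper_force: 30.0
```

Down with no side force. I'll open and retreat.

Request:
send_rows(targets="0 0 0 0 0 0 40;0 0 0 0 0 0 40;0 0 0 0 0 0 40;0 0 0 0 0 0 40;0 0 -0.03 0 0 0 40;0 0 -0.07 0 0 0 40;0 0 -0.11 0 0 0 40;0 0 -0.15 0 0 0 40;0 0.04 -0.19 0 0 0 40;0 0.08 -0.19 0 0 0 40;0 0.12 -0.19 0 0 0 40;0 0.12 -0.19 0 0 0 40")

```text
time_s: 5.9
ee_pos: [487.2, 68.0, 249.0]
ee_rot: [179.8, 0.2, -174.7]
force: [-0.3, -0.1, -0.1]
gripper_width: 36.7
gripper_force: 0.0
```

Run:
```python
from h import *
from workcell import eyes,env
print(env.state()["ee_pos"],env.state()["force"])
s=eyes.grab_frame("side");t=eyes.grab_frame("top")
a=crop(s,225,180,375,310,4)
c,n=np.cos(.089),np.sin(.089)
P=np.array([[499.4+c*x-n*y,-67.2+n*x+c*y,z] for x,y,z in [(-15,4,93),(15,4,93),(15,4,53),(-15,4,53)]])
cv2.polylines(a,[((proj(s,P)-[225,180])*4+2).astype(int)],True,(255,0,255),1)
cv2.imwrite("pics/d1.png",a)
```

```text
[487.24662071  67.96679164 248.96663981] [-0.30537783 -0.08650762 -0.13589631]
```

View pics/d1.png

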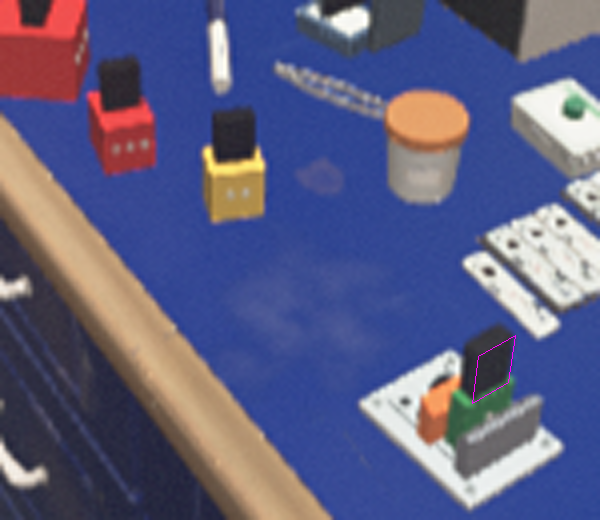

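The green block stands upright in the gap, with its grip at (490,365) matching the outline predicted for a seated block. The yellow and small red blocks still stand where they were, and the arm is clear.

```bash
python3 -c "
from workcell import env
print(env.job_done())"
```

```text
the job is handed in; nothing more can be done
None
```

The gap is 22 mm: the thin green block stands seated in it midway along the jaws, the yellow and small red blocks were left standing on the worktop, and the job is handed in; no verdict was returned.

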